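Set up the bolt length fixture

TASK

Set up the bolt length fixture: lower the V-grooved cradle into the fixture's keyed pocket, its tongue in the slot, so that it sits square, flat and fully home, and then plug the end stop upright into the square socket until its shoulder rests on the fixture. Lower both parts into place rather than dropping them, and leave the flange nuts and the inspection mirror where they are.

Things in the scene. Friction and masses are not known exactly. Their poses are not given: they have to be found in the camera images.
- fixture: grey steel block fixed to the bench, 224 (x) x 100 (y) x 34 mm high. Origin: centre of its underside, z up. In its top, to +x, a pocket 12 mm deep: rectangle 98.5 (x) x 50.5 mm (y), its +x side opening midway into a slot 23 mm long (x), 28 mm wide (y), for the cradle's tongue; to -x, a square socket. Rectangle and socket have 3 mm chamfered mouths.
- pocket (a point): centre of the floor of the pocket's rectangle, 18 mm to +x of the fixture's centre, 22 mm above the bench; axes as the fixture's. The seated cradle's origin comes here, its x along the fixture's x.
- socket (a point): centre of the square socket's mouth, level with the fixture's top (34 mm above the bench), 82 mm to -x of the fixture's centre; axes as the fixture's. Hole 34 x 34 mm, sides parallel to the fixture's, 26 mm deep. With both parts home, 32 mm lie between the stop's head and the cradle; the head's two y sides are free.
- cradle: loose aluminium V-block, 0.4 to 0.6 kg: block 96 (x) x 48 (y) x 44 mm high, flat parallel sides, V groove 28 mm wide, 14 mm deep along its top; on its +x end a low tongue 20 mm long, 24 wide, 12 high. Starts upright on the bench. Origin: centre of the block's underside (without tongue), z up. Seated, the tongue is flush with the fixture's top and the block stands 32 mm proud.
- stop: loose aluminium end stop, 0.24 to 0.36 kg, 80 mm high: square shank 32 x 32 mm, 24 mm long, under a square head 40 x 40 mm, 56 mm high, sides parallel; the 4 mm step is the shoulder. Starts upright on its shank's end on the bench. Origin: centre of the shank's bottom, z up, x and y square to its sides; fits any of four ways round. Home, its origin is 24 mm below the socket's mouth.
- nut_a: black flange nut, a bystander: round flange 60 mm across, hexagon 42 mm across flats, 34 mm high, standing on its flange; origin at the centre of its underside
- nut_b: black flange nut, a bystander: round flange 60 mm across, hexagon 42 mm across flats, 34 mm high, standing on its flange; origin at the centre of its underside
- nut_c: black flange nut, a bystander: round flange 60 mm across, hexagon 42 mm across flats, 34 mm high, standing on its flange; origin at the centre of its underside
- mirror: inspection mirror lying flat, a bystander: chrome disc 56 mm across and 8 mm thick, on a thin rod with a black handle, about 200 mm long overall along its y, disc to +y; origin at the middle of its length, on the bench
Not all that is in view belongs to the job. Leave any brown or purple look-alike of the cradle alone.

How it is judged (in metres and radians):
On the way, in this order (a step that is already met when the one before it is completed fails the run):
1. the cradle sits fully home, flat and square, in the pocket (z of cradle in the frame of pocket below 0.0025 m and horizontal distance between cradle and pocket below 0.004 m and angle between cradle's own z axis and vertical below 0.03 rad and angle between the x axis of cradle and the x axis of fixture, either way round below 0.06 rad), for 0.2 s.
2. then the end stop is plugged fully home in the socket, the cradle still home (all of step 1 and z of stop in the frame of socket below -0.022 m and horizontal distance between stop and socket below 0.004 m and angle between stop's own z axis and vertical below 0.04 rad), for 0.2 s.
At the end, for the whole second after the job is handed in: Cradle at rest in the pocket: underside within 2.5 mm of the floor, centred within 4 mm, tilt under 0.03 rad, length within 0.06 rad of the fixture's. End stop at rest in the socket: at least 22 of its 24 mm of shank deep, centred within 4 mm, within 0.04 rad of upright (all of step 2 and linear speed of each of cradle, stop below 0.01 m/s and angular speed of each of cradle, stop below 0.1 rad/s); the robot touches nothing.
It fails at once if the cradle is dropped into the pocket (falls free faster than 0.6 m/s, some 18 mm) (horizontal distance between cradle and pocket below 0.06 m and contact force between the fingers and cradle below 0.05 N and linear speed of cradle above 0.6 m/s).
It fails at once if the end stop is dropped into the socket (falls free faster than 0.8 m/s, some 33 mm) (horizontal distance between stop and socket below 0.06 m and contact force between the fingers and stop below 0.05 N and linear speed of stop above 0.8 m/s).
It fails at once if a flange nut or the mirror is moved more than 20 mm (distance of any of nut_a, nut_b, nut_c, mirror from where it was at the start of the episode above 0.02 m).
It also fails if it takes over 67 s, if anything falls off the work surface, if the arm or the gripper's body presses on something with over 40 N, if the wrist force passes 120 N, or if a joint passes its speed limit or range.

ROBOT

A 6-joint arm with a two-finger parallel gripper is mounted at the origin on the work surface. World frame = base frame: x ahead of the robot, y to its left, z up, the work surface at z = 0. Lengths are in m, angles in degrees, forces in N, time in s.
With the tool pointing down it reaches from about 0.35 to 0.875 m from the base axis. Payload 4.2 kg.
Tool frame: the origin (TCP) lies midway between the tips of the shut fingers; the grasp point (between the pads) lies 19 mm behind it; z points along the fingers, y is the line along which they close (so a half turn about z gives the same grasp; the last joint's range is limited). The gripper opens to 87 mm and grips with 3 to 60 N. Pads are 19 mm wide; open, the fingers measure 117 mm over their backs; the gripper's body (75 mm by 190 mm) begins 51 mm behind the grasp point.
Start: joints at [-53.766, 22.042, 0.453, 0, -68.411, -14.817], TCP at [0.228, -0.582, 0.223] pointing down, gripper open.
Joint ranges: [-179.83, 179.83], [-69.29, 118.12], [-61.27, 80.66], [-181.25, 117.63], [-171.15, -9.14], [-177.46, 177.46]. Speed limits (degrees/s): [159.86, 159.86, 180, 180, 180, 180].

INTERFACE

Orientations are given as a 3x3 rotation matrix whose columns are the frame's x, y, z axes.
In Python, from station import * gives the robot as it stands.
- The arm moves only by the tool move_arm, never from a script. Its argument "targets" is text: rows parted by semicolons, each of 4 numbers parted by spaces: the shift along the world's x, y, z in units of 25 mm (1.0 is 25 mm), then the turn about the world's z in units of 5 degrees (1.0 is 5 degrees). In form: tx ty tz spin; .... A call has 1 to 10 rows; each row shifts and turns the commanded pose from where the row before left it; what a row does not reach is not made up. A row lasts 1/12 s, in which the tool goes at most 41.7 mm and 7.16 degrees, less where a joint would pass 70% of its speed; a pose out of reach is approached as far as the arm can. A call is refused whole if a number of a shift passes 1 or a number of a turn 1, either way. A call with a gripper value outside its range is refused whole. "gripper" is the finger opening in mm, from 0 to 87, set as the call begins (left out, the last holds). The fingers move at their own pace and stop on an object; the grip force is fixed at half the most. Time passes only in rows, so rows that do not move let the fingers close. It gives the time, the measured TCP pose, the force, the opening and the grip force at its end, in the units of the state.
- sense(): the state, without advancing time (a new reading comes with each control period).
- capture(name): name is "scene" or "top" or "wrist"; returns a dict with "image" (480x640x3 uint8, blue, green, red), "fx", "fy", "cx", "cy" (pixels), "D" ([k1, k2, p1, p2, k3] as OpenCV has them; the pictures are not rectified), "world_from_camera" (4x4, takes a point from camera to world coordinates); the wrist camera has in their place "hand_eye" (4x4, takes a point from camera to tool coordinates, whose origin is the TCP and whose axes are the flange's). Camera axes: x right, y up, looking along -z (the intrinsics and any distortion apply to the point x, -y, -z); pixel columns grow to the right and rows downward; lengths in m; the calibration is good to about 2 mm. A picture is of the moment at which its call begins: read the wrist's pose just before it. There is no depth.
- finish_job(): hands the job in; it is judged then, once.
The state is a dict: "time_s": time; "joints": joint angles; "joint_velocities": joint speeds; "effort": joint torques, N m; "tcp_pos": TCP position; "ee_rot": TCP orientation; "wrist_force": force on the tool from outside, world axes, zero at the start; "moment": the same for the moment, N m; "gripper_width": opening from 0.0 (shut) to 1.0 (fully open); "gripper_force": force on a finger pad.
Only numpy, scipy, OpenCV 4.12 (cv2) and the standard library are available. Lean on these libraries where they do the work, as an engineer would, in place of code of your own. Each camera call takes 0.05 s, during which the arm holds its last target. There are 200 camera calls.

## Working session

There is one attempt and no reset: what is moved stays moved. The work goes in short steps, Python scripts to look and compute and a tool call to move; the robot and the scene stay as the last step left them, time stands still between calls to the robot, and variables do not carry over. Pictures are saved under pics/ and viewed, at most 10 in all, crops included, and the job is handed in when it is done.

Besides the shell and the picture viewer there is one more tool, called in YAML: its name, and indented under it one key for each argument. move_arm: Moves the arm, as the interface text tells. Its arguments: {"type":"object","properties":{"targets":{"type":"string"},"gripper":{"type":"number"}},"required":["targets"]}

```bash
mkdir -p pics; ls; python3 - <<'E'
from station import *
import cv2,json,pickle
s=sense();print(s['tcp_pos'],s['ee_rot'],s['wrist_force'])
d={}
for n in ['scene','top']:
    c=capture(n);d[n]=c;cv2.imwrite(f'pics/{n}.png',c['image']);print(n,{k:v for k,v in c.items() if k!='image'})
pickle.dump(d,open('d.pkl','wb'))
E
```

```text
pics
[ 0.2280212  -0.58127839  0.22146455] [[-9.31009402e-01 -3.64994109e-01 -8.91518270e-04]
 [-3.64995181e-01  9.31007316e-01  1.97355945e-03]
 [ 1.09672460e-04  2.16280227e-03 -9.99997655e-01]] [-0.25585717 -0.37942214 -0.4845565 ]
scene {'fx': 493.3142044188841, 'fy': 493.3142044188841, 'cx': 325.2655107255544, 'cy': 232.49500767091268, 'D': array([0.00924515, 0.        , 0.        , 0.        , 0.        ]), 'world_from_camera': array([[-0.29728   , -0.70256798,  0.64654685,  1.36739528],
       [ 0.95477842, -0.21536241,  0.20498096,  0.17490863],
       [-0.00477117,  0.67824572,  0.73481969,  0.99719161],
       [ 0.        ,  0.        ,  0.        ,  1.        ]])}
top {'fx': 580.3345080773144, 'fy': 580.3345080773144, 'cx': 311.15327262755847, 'cy': 242.6920216967256, 'D': array([-0.15398611,  0.        ,  0.        ,  0.        ,  0.        ]), 'world_from_camera': array([[ 0.02122296,  0.99616294, -0.08490574,  0.44015516],
       [-0.99973024,  0.02034386, -0.01120578, -0.07311841],
       [-0.00943548,  0.08512065,  0.99632597,  1.37455834],
       [ 0.        ,  0.        ,  0.        ,  1.        ]])}
```

View pics/scene.png

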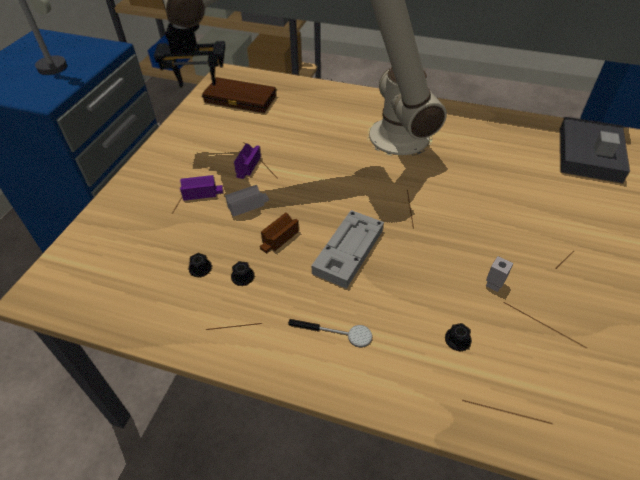

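View pics/top.png

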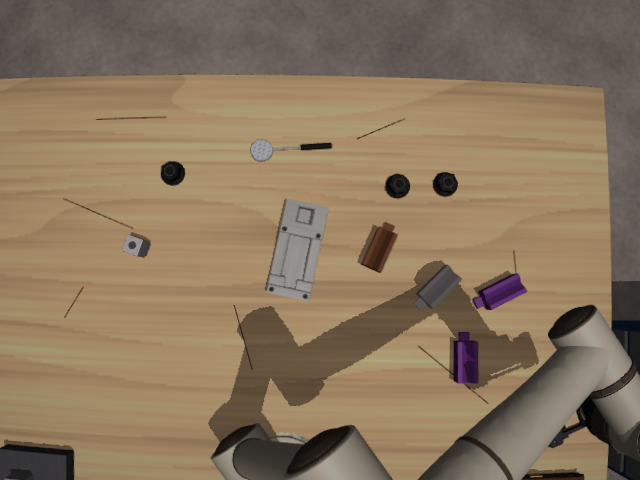

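The grey block at top (438,287) / scene (245,200) fits the cradle. The brown one (378,247) and the purple ones (500,291) and (466,358) are look-alikes. The stop is at top (137,244). The fixture is at top (297,248), with its socket end (304,215) pointing to world +x. I'll check this in one enlarged crop.

```bash
python3 - <<'E'
import cv2,pickle,numpy as np
d=pickle.load(open('d.pkl','rb'))
t=d['top']['image'];s=d['scene']['image']
def crop(im,x,y,w,h,W,H): return cv2.resize(im[y:y+h,x:x+w],(W,H),interpolation=cv2.INTER_CUBIC)
a=crop(t,405,255,66,66,396,396)
b=crop(t,108,218,60,60,396,396)
f=crop(t,255,190,85,120,396,559)
out=np.zeros((600,800,3),np.uint8)
out[0:300,0:300]=cv2.resize(a,(300,300));out[300:600,0:300]=cv2.resize(b,(300,300))
out[0:600,300:725]=cv2.resize(t[190:310,255:340],(425,600),interpolation=cv2.INTER_CUBIC)
cv2.imwrite('pics/crop1.png',cv2.convertScaleAbs(out,alpha=1.3))
E
```

```text
(no output)
```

View pics/crop1.png

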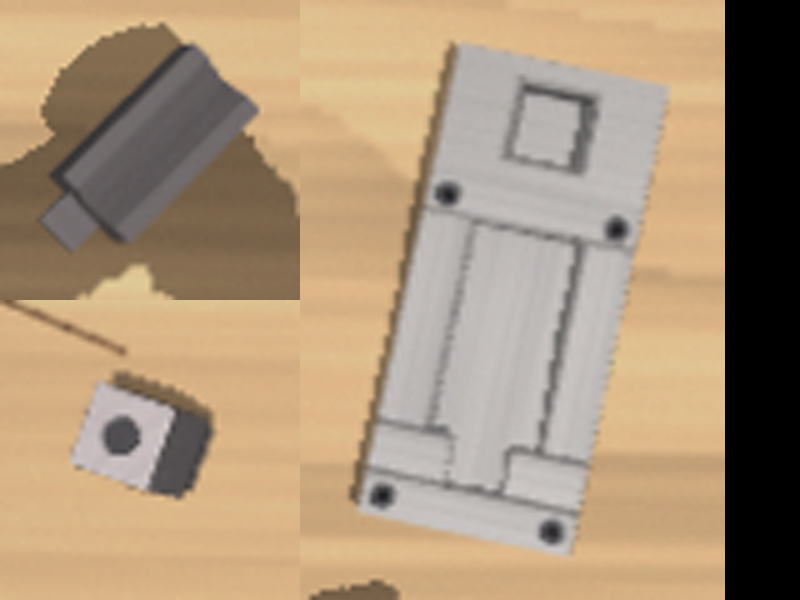

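Confirmed: the grey block has its tongue at crop (65,220), to the lower left. The stop's top is centred at crop (124,436). The fixture's socket is at the top of the crop and its slot at the bottom, so fixture x points roughly to world -x.

```bash
cat > h.py <<'E'
import numpy as np,cv2,pickle
from scipy.optimize import least_squares
def K(c): return np.array([[c['fx'],0,c['cx']],[0,c['fy'],c['cy']],[0,0,1.]])
def pose(c): return c['world_from_camera'] if 'world_from_camera' in c else c['T']@c['hand_eye']
def ray(c,px,z):
    T=pose(c);u=cv2.undistortPoints(np.array(px,float).reshape(-1,1,2),K(c),np.array(c['D'])).reshape(-1,2)
    d=np.c_[u[:,0],-u[:,1],-np.ones(len(u))]@T[:3,:3].T
    return T[:3,3]+d*((z-T[2,3])/d[:,2])[:,None]
def proj(c,P):
    T=pose(c);p=(np.atleast_2d(P)-T[:3,3])@T[:3,:3];p=p*[1,-1,-1]
    return cv2.projectPoints(p.reshape(-1,1,3),np.zeros(3),np.zeros(3),K(c),np.array(c['D']))[0].reshape(-1,2)
def wrist(name):
    from station import sense,capture
    s=sense();c=capture('wrist');T=np.eye(4);T[:3,:3]=s['ee_rot'];T[:3,3]=s['tcp_pos'];c['T']=T
    pickle.dump(c,open(name+'.pkl','wb'));cv2.imwrite(f'pics/{name}.png',c['image']);return c
def fit(c,model,px,x0):
    "model: local 3D pts; px; pose x,y,yaw with z=0 base"
    model=np.array(model,float);px=np.array(px,float)
    def W(q):
        a=q[2];R=np.array([[np.cos(a),-np.sin(a),0],[np.sin(a),np.cos(a),0],[0,0,1]])
        return model@R.T+[q[0],q[1],0]
    r=least_squares(lambda q:(proj(c,W(q))-px).ravel(),x0)
    return r.x,(proj(c,W(r.x))-px)
E
python3 - <<'E'
from h import *
d=pickle.load(open('d.pkl','rb'));c=d['top']
F=np.array([(455,43),(667,88),(572,553),(358,513)])/5+[255-60,190]
m=[(-.112,-.05,.034),(-.112,.05,.034),(.112,.05,.034),(.112,-.05,.034)]
# image right=-y world; fixture x ~ world -x so fixture y ~ world -y
q,e=fit(c,m,F,[.5,0,np.pi]);print('fixture',q[:2],np.degrees(q[2]),abs(e).max())
C=np.array([(62,180),(190,45),(258,110),(125,242)])/(300/66)+[405,255]
print('cradle',ray(c,C,.044).round(4).tolist())
S=(np.array([(106,382),(176,407),(150,490),(74,465)])-[0,300])/5+[108,218]
p=ray(c,S,.08);print('stop',p.mean(0),p.round(4).tolist())
w=wrist('w0');print(w['hand_eye'],w['fx'],w['D'])
E
```

```text
fixture [ 0.53781589 -0.02702742] 169.76664329165646 0.7833169798896051
cradle [[0.4391, -0.3073, 0.044], [0.5085, -0.3724, 0.044], [0.4761, -0.4077, 0.044], [0.4083, -0.3398, 0.044]]
stop [0.5364875  0.34657972 0.08      ] [[0.561, 0.3574, 0.08], [0.5502, 0.3239, 0.08], [0.5121, 0.3343, 0.08], [0.5227, 0.3707, 0.08]]
[[ 1.50820161e-04  9.70138622e-01  2.42551090e-01  6.50520393e-02]
 [ 9.99999954e-01 -2.10553497e-04  2.20349145e-04  5.29584489e-05]
 [ 2.64839196e-04  2.42551045e-01 -9.70138609e-01 -1.62018910e-01]
 [ 0.00000000e+00  0.00000000e+00  0.00000000e+00  1.00000000e+00]] 408.8671261685907 [-0.06916873  0.          0.          0.          0.        ]
```

move_arm:
  targets: "0.92 0.9 0 -1;0.92 0.9 0 -1;0.92 0.9 0 -1;0.92 0.9 0 -1;0.92 0.9 0 -1;0.92 0.9 0 -1;0.92 0.9 0 -1;0.92 0.9 0 -1;0.92 0.9 0 -1;0.92 0.9 0 -1"

```text
time_s: 0.98
tcp_pos: [0.459, -0.3554, 0.2223]
ee_rot: [[-0.876, 0.482, -0.0], [0.482, 0.876, 0.0], [0.001, 0.0, -1.0]]
wrist_force: [0.0, -0.4, -0.1]
gripper_width: 1.001
gripper_force: 0.0
```

move_arm:
  targets: "0 0 0 -1;0 0 0 -1;0 0 0 -1;0 0 0 0;0 0 0 0"

```text
time_s: 1.4
tcp_pos: [0.4581, -0.3567, 0.2223]
ee_rot: [[-0.726, 0.688, -0.001], [0.688, 0.726, 0.0], [0.001, -0.0, -1.0]]
wrist_force: [-0.3, -0.3, -0.0]
gripper_width: 0.997
gripper_force: 0.0
```

```bash
python3 - <<'E'
from h import *
w=wrist('w1');print(w['T'])
E
```

```text
[[-7.25957678e-01  6.87739181e-01 -5.17260610e-04  4.58114204e-01]
 [ 6.87739134e-01  7.25957849e-01  2.93178941e-04 -3.56676263e-01]
 [ 5.77140044e-04 -1.42904861e-04 -9.99999823e-01  2.22275069e-01]
 [ 0.00000000e+00  0.00000000e+00  0.00000000e+00  1.00000000e+00]]
```

View pics/w1.png

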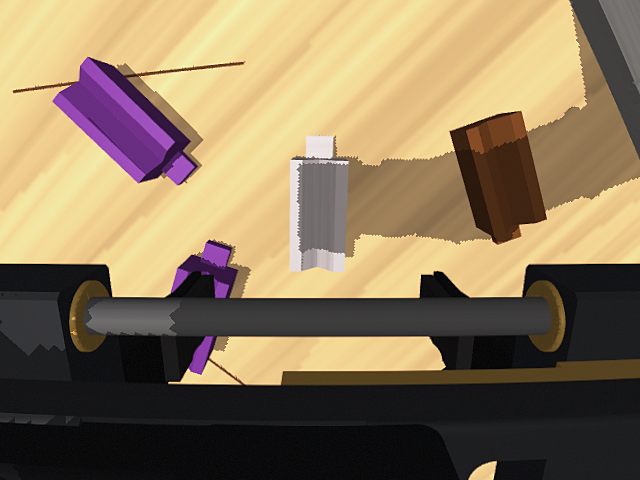

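The wrist view shows the grey cradle with its tongue at (320,147), its block spanning about (290–348, 158–271). I'll zoom in to get the corners.

```bash
python3 - <<'E'
from h import *
i=cv2.imread('pics/w1.png')[130:280,270:370]
cv2.imwrite('pics/w1c.png',cv2.resize(cv2.convertScaleAbs(i,alpha=.9),None,fx=4,fy=4,interpolation=cv2.INTER_CUBIC))
E
```

```text
(no output)
```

View pics/w1c.png

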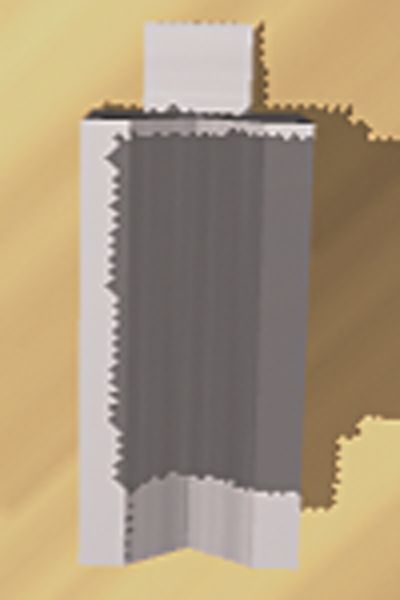

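Zoomed corners in crop pixels: block top (80,120), (314,124), (299,567), (80,563); tongue end (145,24), (253,22).

```bash
python3 - <<'E'
from h import *
w=pickle.load(open('w1.pkl','rb'))
px=np.array([(80,120),(314,124),(299,567),(80,563),(145,24),(253,22)])/4+[270-.375,130-.375]
# image right = tool y ; cradle x= image up -> tongue; cradle y is image left
m=[(.048,.024,.044),(.048,-.024,.044),(-.048,-.024,.044),(-.048,.024,.044),(.068,.012,.012),(.068,-.012,.012)]
q,e=fit(w,m,px,[.458,-.357,np.radians(136.5)]);print(q[:2],np.degrees(q[2]));print(e.round(1))
d=pickle.load(open('d.pkl','rb'))
for n in ('top','scene'):
  q0=q;a=q[2];R=np.array([[np.cos(a),-np.sin(a),0],[np.sin(a),np.cos(a),0],[0,0,1]])
  print(n,proj(d[n],np.array(m)@R.T+[q[0],q[1],0]).round(1).tolist())
C=np.array([(62,180),(190,45),(258,110),(125,242)])/(300/66)+[405,255]
print(C)
t=w['T'];print('tool x deg',np.degrees(np.arctan2(t[1,0],t[0,0])))
E
```

```text
[ 0.46013067 -0.35608855] 135.5725476546562
[[ 0.2 -0.2]
 [ 0.1 -0.1]
 [ 0.   0.3]
 [-0.   0.4]
 [-0.2 -0.7]
 [-0.1  0.3]]
top [[432.4, 307.9], [417.8, 293.0], [446.9, 263.7], [461.4, 278.5], [420.2, 309.9], [413.1, 302.6]]
scene [[255.4, 184.9], [262.0, 194.8], [230.0, 206.2], [224.0, 195.7], [264.5, 193.3], [267.8, 198.2]]
[[418.64 294.6 ]
 [446.8  264.9 ]
 [461.76 279.2 ]
 [432.5  308.24]]
tool x deg 136.54858385689022
```

```bash
python3 - <<'E'
from h import *
w=pickle.load(open('w1.pkl','rb'));T=w['T']
for p,z in [((236,268),.044),((215,243),.012),((178,270),.044),((228,250),.012),((200,373),.044)]:
    print(p,((ray(w,[p],z)-[.460,-.356,z])@T[:3,:3])[0].round(3))
E
```

```text
(236, 268) [-0.045 -0.072 -0.   ]
(215, 243) [-0.031 -0.097 -0.   ]
(178, 270) [-0.047 -0.123 -0.   ]
(228, 250) [-0.038 -0.085 -0.   ]
(200, 373) [-0.15  -0.112 -0.   ]
```

move_arm:
  targets: "0.08 0.024 -1 -0.2;0 0 -1 0;0 0 -1 0;0 0 -1 0;0 0 -1 0;0 0 -1 0;0 0 -1 0;0 0 -0.7 0;0 0 -0.47 0;0 0 0 0"
  gripper: 72

```text
time_s: 2.28
tcp_pos: [0.4581, -0.3555, 0.0153]
ee_rot: [[-0.712, 0.702, -0.005], [0.702, 0.713, 0.003], [0.006, -0.002, -1.0]]
wrist_force: [-0.1, -0.2, 0.7]
gripper_width: 0.826
gripper_force: 0.0
```

move_arm:
  targets: "0 0 0 0;0 0 0 0;0 0 0 0;0 0 0 0;0 0 0 0;0 0 0 0;0 0 0 0;0 0 0 0"
  gripper: 40

```text
time_s: 2.95
tcp_pos: [0.4605, -0.3567, 0.0194]
ee_rot: [[-0.713, 0.702, 0.001], [0.702, 0.713, -0.001], [-0.001, -0.0, -1.0]]
wrist_force: [-2.4, -1.1, 5.9]
gripper_width: 0.547
gripper_force: 30.0
```

move_arm:
  targets: "0 0 0.5 0;0 0 1 0;0 0 1 0;0.46 0.68 1 0.7;0.46 0.68 1 0.7;0.46 0.68 1 0.7;0.46 0.68 1 0.7;0.46 0.68 1 0.7;0.46 0.68 1 0.7;0.46 0.68 1 0.7"

```text
time_s: 3.78
tcp_pos: [0.5401, -0.2353, 0.2549]
ee_rot: [[-0.94, 0.341, -0.003], [0.341, 0.94, 0.003], [0.004, 0.001, -1.0]]
wrist_force: [0.2, 0.4, -5.0]
gripper_width: 0.544
gripper_force: 30.0
```

move_arm:
  targets: "0.46 0.68 1 0.7;0.46 0.68 1 0.7;0.46 0.68 1 0.54;0 0 0.7 0;0 0 0 0;0 0 0 0;0 0 0 0"

```text
time_s: 4.37
tcp_pos: [0.574, -0.1858, 0.3452]
ee_rot: [[-0.983, 0.181, -0.005], [0.181, 0.983, 0.002], [0.005, 0.001, -1.0]]
wrist_force: [0.7, -0.1, -5.6]
gripper_width: 0.545
gripper_force: 30.0
```

```bash
python3 - <<'E'
from h import *
w=wrist('w2');print(w['T'].round(4))
m=[(-.112,-.05,.034),(-.112,.05,.034),(.112,.05,.034),(.112,-.05,.034)]
a=np.radians(169.77);R=np.array([[np.cos(a),-np.sin(a),0],[np.sin(a),np.cos(a),0],[0,0,1]])
p=proj(w,np.array(m)@R.T+[.5378,-.027,0]);print(p)
x0,y0=np.maximum(p.min(0)-20,0).astype(int);x1,y1=(p.max(0)+20).astype(int);i=w['image'][y0:y1,x0:x1];print(x0,y0,i.shape)
cv2.imwrite('pics/w2c.png',cv2.resize(i,None,fx=3 if i.shape[0]<=200 else 2,fy=3 if i.shape[0]<=200 else 2,interpolation=cv2.INTER_CUBIC))
E
```

```text
[[-0.9835  0.181  -0.0052  0.574 ]
 [ 0.181   0.9835  0.0022 -0.1858]
 [ 0.0055  0.0012 -1.      0.3452]
 [ 0.      0.      0.      1.    ]]
[[482.04371044 235.23436306]
 [399.79941644 235.51397839]
 [407.53743397  34.50940447]
 [497.67378134  36.51147683]]
379 14 (241, 138, 3)
```

View pics/w2c.png

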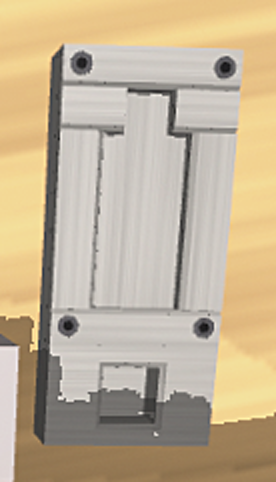

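The fixture top corners in the 2x crop are (62,45), (243,48), (208,445), (45,444). The socket is at the bottom, centred near (130,393), and the tongue slot is at the top.

```bash
python3 - <<'E'
from h import *
w=pickle.load(open('w2.pkl','rb'));d=pickle.load(open('d.pkl','rb'))
o=np.array([379-.25,14-.25])
px=np.array([(208,445),(45,444),(62,45),(243,48)])/2+o
m=np.array([(-.112,-.05,.034),(-.112,.05,.034),(.112,.05,.034),(.112,-.05,.034)])
q,e=fit(w,m,px,[.538,-.027,np.radians(169.8)]);print(q[:2],np.degrees(q[2]));print(e.round(1).tolist())
a=q[2];R=np.array([[np.cos(a),-np.sin(a),0],[np.sin(a),np.cos(a),0],[0,0,1]])
print((proj(d['top'],m@R.T+[q[0],q[1],0])-(np.array([(667,88),(455,43),(358,513),(572,553)])*0+np.array([[328.4,207.6],[286,198.6],[266.6,292.6],[309.4,300.6]]))).round(1).tolist())
# socket / pocket floor overlay
G=lambda L:np.array(L)@R.T+[q[0],q[1],0]
so=G([(-.082+sx*.017,sy*.017,.034-.003) for sx,sy in((1,1),(1,-1),(-1,-1),(-1,1))])
po=G([(.018+sx*.04925,sy*.02525,.022) for sx,sy in((1,1),(1,-1),(-1,-1),(-1,1))])
fo=G([(.018+sx*.05225,sy*.02825,.034) for sx,sy in((1,1),(1,-1),(-1,-1),(-1,1))])
i=cv2.resize(w['image'][14:255,379:517],None,fx=2,fy=2,interpolation=cv2.INTER_CUBIC)
i=cv2.resize(i,None,fx=1.2,fy=1.2)
for P,col in((so,(0,0,255)),(po,(0,0,255)),(fo,(255,0,0)),(m@R.T+[q[0],q[1],0],(0,200,0))):
    cv2.polylines(i,[((proj(w,P)-o)*2.4).astype(int)],True,col,1)
t=cv2.resize(d['top']['image'][190:310,255:340],None,fx=4.8,fy=4.8,interpolation=cv2.INTER_CUBIC)
for P,col in((so,(0,0,255)),(po,(0,0,255)),(m@R.T+[q[0],q[1],0],(0,200,0))):
    cv2.polylines(t,[((proj(d['top'],P)-[254.6,189.6])*4.8).astype(int)],True,col,1)
out=np.zeros((580,760,3),np.uint8);out[:i.shape[0],:i.shape[1]]=i;out[:t.shape[0],345:345+t.shape[1]]=t
cv2.imwrite('pics/ov.png',out)
T=w['T'];print('pocket',q[:2]+.018*np.array([np.cos(a),np.sin(a)]),'socket',q[:2]-.082*np.array([np.cos(a),np.sin(a)]))
E
```

```text
[ 0.53935083 -0.02517032] 169.48278545127525
[[0.4, 0.2], [-0.2, 0.5], [0.2, -0.8], [-0.3, 0.2]]
[[-42.6, -9.8], [41.7, 7.7], [41.5, 8.2], [-43.7, -8.7]]
pocket [ 0.52165323 -0.02188476] socket [ 0.61997324 -0.04013785]
```

View pics/ov.png

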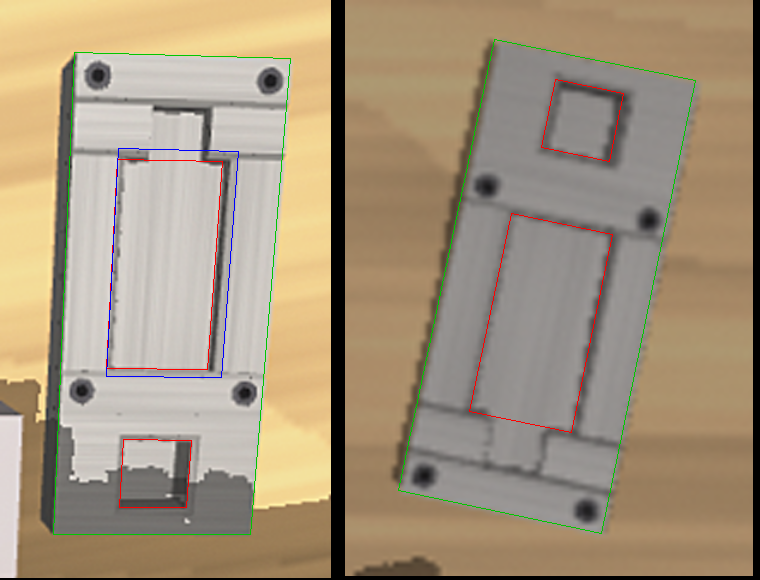

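move_arm:
  targets: "-0.3 0.9 0 -0.02;-0.3 0.9 -0.6 0;-0.3 0.9 -1 0;-0.3 0.9 -1 0;-0.3 0.9 -1 0;-0.3 0.9 -1 0;-0.26 0.9 -1 0;0 0.25 -1 0;0 0 -1 0;0 0 -1 0"

```text
time_s: 5.25
tcp_pos: [0.5222, -0.0225, 0.1311]
ee_rot: [[-0.983, 0.182, -0.002], [0.182, 0.983, -0.0], [0.002, -0.001, -1.0]]
wrist_force: [-0.4, -0.7, -4.1]
gripper_width: 0.551
gripper_force: 30.0
```

move_arm:
  targets: "0 0 -1 0;0 0 -0.6 0;0 0 0 0;0 0 0 0;0 0 0 0;0 0 0 0"

```text
time_s: 5.75
tcp_pos: [0.5247, -0.0225, 0.0946]
ee_rot: [[-0.983, 0.182, 0.003], [0.182, 0.983, 0.0], [-0.003, 0.001, -1.0]]
wrist_force: [-0.3, -0.2, -4.1]
gripper_width: 0.549
gripper_force: 30.0
```

```bash
python3 - <<'E'
from station import *;import numpy as np
s=sense();R=np.array(s['ee_rot']);print(s['tcp_pos'],R.round(4),np.degrees(np.arctan2(R[1,0],R[0,0])),s['wrist_force'],s['gripper_width']*87)
E
```

```text
[ 0.52470367 -0.0225286   0.094612  ] [[-9.833e-01  1.820e-01  2.800e-03]
 [ 1.820e-01  9.833e-01  4.000e-04]
 [-2.700e-03  9.000e-04 -1.000e+00]] 169.51097643855115 [-0.26653736 -0.17007513 -4.11265913] 47.74046032186336
```

move_arm:
  targets: "-0.09 0.02 -0.5 0;0 0 -0.5 0;0 0 -0.3 0;0 0 -0.1 0;0 0 0 0;0 0 0 0;0 0 0 0"

```text
time_s: 6.33
tcp_pos: [0.5223, -0.0218, 0.0591]
ee_rot: [[-0.983, 0.182, 0.002], [0.182, 0.983, 0.0], [-0.002, 0.001, -1.0]]
wrist_force: [-0.2, -0.5, -5.3]
gripper_width: 0.551
gripper_force: 30.0
```

```bash
python3 - <<'E'
from h import *
w=wrist('w3');print(w['T'].round(4));cv2.imwrite('pics/w3c.png',w['image'][0:400,100:540])
E
```

```text
[[-9.834e-01  1.817e-01  1.900e-03  5.223e-01]
 [ 1.817e-01  9.834e-01  3.000e-04 -2.180e-02]
 [-1.800e-03  6.000e-04 -1.000e+00  5.910e-02]
 [ 0.000e+00  0.000e+00  0.000e+00  1.000e+00]]
```

View pics/w3c.png

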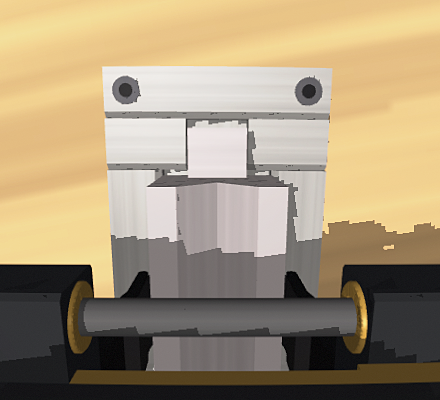

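The tongue sits over the slot, centred at about (217,150) in the crop, and the block is over the rectangle. I'll lower in small steps.

move_arm:
  targets: "0 0 -0.1 0;0 0 -0.1 0;0 0 -0.1 0;0 0 -0.1 0;0 0 0 0"

```text
time_s: 6.8
tcp_pos: [0.521, -0.0221, 0.0476]
ee_rot: [[-0.983, 0.182, -0.001], [0.182, 0.983, -0.0], [0.001, -0.0, -1.0]]
wrist_force: [0.1, -0.5, -5.0]
gripper_width: 0.544
gripper_force: 30.0
```

move_arm:
  targets: "0 0 -0.1 0;0 0 -0.1 0;0 0 -0.08 0;0 0 0 0;0 0 0 0"

```text
time_s: 7.22
tcp_pos: [0.5215, -0.0219, 0.0414]
ee_rot: [[-0.983, 0.182, 0.0], [0.182, 0.983, 0.0], [-0.0, 0.0, -1.0]]
wrist_force: [-0.2, 0.1, -2.5]
gripper_width: 0.546
gripper_force: 30.0
```

move_arm:
  targets: "0 0 -0.06 0;0 0 0 0;0 0 0 0"

```text
time_s: 7.47
tcp_pos: [0.5216, -0.0219, 0.0414]
ee_rot: [[-0.983, 0.181, 0.001], [0.181, 0.983, -0.0], [-0.001, -0.0, -1.0]]
wrist_force: [-4.1, 0.4, 7.5]
gripper_width: 0.551
gripper_force: 30.0
```

move_arm:
  targets: "0 0 0 0;0 0 0 0;0 0 0 0;0 0 0 0;0 0 0 0;0 0 0 0"
  gripper: 72

```text
time_s: 7.97
tcp_pos: [0.5216, -0.022, 0.0397]
ee_rot: [[-0.983, 0.182, 0.0], [0.182, 0.983, -0.0], [-0.0, -0.0, -1.0]]
wrist_force: [-0.3, 0.9, 0.1]
gripper_width: 0.811
gripper_force: 0.0
```

move_arm:
  targets: "0 0 1 0;0 0 1 0;0 0 1 0;0 0 1 0;0.05 0.9 1 -0.1;0.05 0.9 1 -0.1;0.05 1 1 -0.1;0.05 1 0.2 -0.2;0.05 1 0 -0.2;0.05 1 0 -0.2"

```text
time_s: 8.8
tcp_pos: [0.5291, 0.1244, 0.2207]
ee_rot: [[-0.966, 0.26, 0.002], [0.26, 0.966, 0.001], [-0.001, 0.002, -1.0]]
wrist_force: [0.1, -0.2, 0.1]
gripper_width: 0.825
gripper_force: 0.0
```

move_arm:
  targets: "0.05 1 0 -0.2;0.05 1 0 -0.1;0.05 1 0 0;0.05 1 0 0;0.05 1 0 0;0.05 1 0 0;0 1 0 0;0 1 0 0;0 0.96 0 0;0 0 0 0"

```text
time_s: 9.63
tcp_pos: [0.5364, 0.3507, 0.2187]
ee_rot: [[-0.96, 0.281, 0.0], [0.281, 0.96, 0.0], [-0.0, 0.0, -1.0]]
wrist_force: [0.6, 0.0, 0.1]
gripper_width: 0.831
gripper_force: 0.0
```

move_arm:
  targets: "0 0 0 0;0 0 0 0;0 0 0 0"

```text
time_s: 9.88
tcp_pos: [0.5365, 0.3461, 0.2198]
ee_rot: [[-0.959, 0.284, -0.0], [0.284, 0.959, -0.0], [0.0, -0.0, -1.0]]
wrist_force: [-0.6, 0.1, 0.4]
gripper_width: 0.83
gripper_force: 0.0
```

```bash
python3 - <<'E'
from h import *
w=wrist('w4');print(w['T'].round(4))
p=proj(w,[[.5365,.3466,.08]])[0];print(p)
x,y=(p-70).astype(int);x=max(x,0);y=max(y,0);i=w['image'][y:y+140,x:x+140];print(x,y)
cv2.imwrite('pics/w4c.png',cv2.resize(i,None,fx=4,fy=4,interpolation=cv2.INTER_CUBIC))
E
```

```text
[[-9.587e-01  2.845e-01 -3.000e-04  5.365e-01]
 [ 2.845e-01  9.587e-01 -4.000e-04  3.461e-01]
 [ 2.000e-04 -5.000e-04 -1.000e+00  2.198e-01]
 [ 0.000e+00  0.000e+00  0.000e+00  1.000e+00]]
[316.80987134 225.13831264]
246 155
```

View pics/w4c.png

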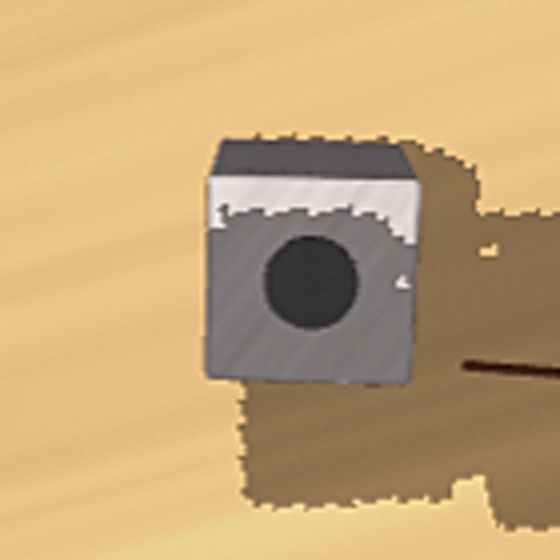

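The stop's top face has crop corners (207,176), (420,181), (411,385), (206,377), with its dark centre spot at (311,282).

```bash
python3 - <<'E'
from h import *
w=pickle.load(open('w4.pkl','rb'))
px=np.array([(207,176),(420,181),(411,385),(206,377)])/4+[246-.375,155-.375]
h=.02;m=[(h,h,.08),(h,-h,.08),(-h,-h,.08),(-h,h,.08)]
q,e=fit(w,m,px,[.536,.347,np.radians(163)]);print(q[:2],np.degrees(q[2]));print(e.round(1).tolist())
T=w['T'];print(np.degrees(np.arctan2(T[1,0],T[0,0])), (np.array([*q[:2],.08])-T[:3,3])@T[:3,:3])
E
```

```text
[0.53779081 0.3513887 ] 162.00162121250932
[[-0.1, -0.6], [0.4, -0.5], [0.3, 0.3], [-0.6, 1.0]]
163.47350089513577 [0.00019662 0.00546591 0.13975823]
```

move_arm:
  targets: "0.05 0.21 -0.5 -0.29;0 0 -1 0;0 0 -1 0;0 0 -1 0;0 0 -1 0;0 0 -1 0;0 0 -0.9 0;0 0 -0.5 0;0 0 -0.3 0;0 0 0 0"

```text
time_s: 10.77
tcp_pos: [0.5372, 0.3509, 0.0382]
ee_rot: [[-0.951, 0.309, -0.002], [0.309, 0.951, -0.002], [0.002, -0.003, -1.0]]
wrist_force: [-0.6, 1.1, -0.4]
gripper_width: 0.825
gripper_force: 0.0
```

move_arm:
  targets: "0 0 0 0;0 0 0 0;0 0 0 0;0 0 0 0;0 0 0 0;0 0 0 0;0 0 0 0;0 0 0 0"
  gripper: 32

```text
time_s: 11.43
tcp_pos: [0.5377, 0.3521, 0.0403]
ee_rot: [[-0.951, 0.308, -0.0], [0.308, 0.951, -0.0], [-0.0, -0.0, -1.0]]
wrist_force: [-1.5, -1.8, 3.9]
gripper_width: 0.456
gripper_force: 29.9
```

move_arm:
  targets: "0 0 0 0;0 0 0 0;0 0 0 0"

```text
time_s: 11.68
tcp_pos: [0.5377, 0.3521, 0.0403]
ee_rot: [[-0.951, 0.308, -0.0], [0.308, 0.951, -0.0], [-0.0, -0.0, -1.0]]
wrist_force: [-1.9, -1.5, 5.6]
gripper_width: 0.46
gripper_force: 29.9
```

move_arm:
  targets: "0 0 0.5 0;0 0 1 0;0 0 1 0;0 0 1 0;0.2 -0.6 1 0;0.2 -1 0.3 0.1;0.2 -1 0 0.15;0.2 -1 0 0.15;0.2 -1 0 0.15;0.2 -1 0 0.15"

```text
time_s: 12.52
tcp_pos: [0.5671, 0.2112, 0.1582]
ee_rot: [[-0.969, 0.249, -0.002], [0.249, 0.969, 0.0], [0.002, -0.0, -1.0]]
wrist_force: [-0.1, 0.5, -3.8]
gripper_width: 0.458
gripper_force: 29.9
```

move_arm:
  targets: "0.2 -1 0 0.15;0.2 -1 0 0.15;0.2 -1 0 0.15;0.2 -1 0 0.15;0.2 -1 0 0.15;0.2 -1 0 0.04;0.2 -1 0 0;0.2 -1 0 0;0.2 -1 0 0;0.28 -1 0 0"

```text
time_s: 13.35
tcp_pos: [0.619, -0.0386, 0.1581]
ee_rot: [[-0.983, 0.182, -0.002], [0.182, 0.983, 0.001], [0.002, 0.0, -1.0]]
wrist_force: [0.1, 0.7, -2.6]
gripper_width: 0.454
gripper_force: 29.9
```

move_arm:
  targets: "0 -0.08 -0.6 0;0 0 -0.9 0;0 0 -0.7 0;0 0 -0.2 0;0 0 0 0;0 0 0 0;0 0 0 0;0 0 0 0"

```text
time_s: 14.02
tcp_pos: [0.6207, -0.0394, 0.1012]
ee_rot: [[-0.983, 0.181, 0.003], [0.181, 0.983, 0.0], [-0.003, 0.001, -1.0]]
wrist_force: [0.0, 0.3, -3.4]
gripper_width: 0.458
gripper_force: 29.9
```

```bash
python3 - <<'E'
from station import *;import numpy as np
s=sense();R=np.array(s['ee_rot']);print(s['tcp_pos'],R[:,2].round(4),np.degrees(np.arctan2(R[1,0],R[0,0])),s['wrist_force'],s['gripper_width']*87)
E
```

```text
[ 0.62068838 -0.0393547   0.10115398] [ 2.8e-03  4.0e-04 -1.0e+00] 169.5449761121216 [ 0.03210129  0.34405119 -3.42158503] 39.806176838690554
```

move_arm:
  targets: "-0.04 -0.025 -0.2 0;0 0 -0.3 0;0 0 -0.2 0;0 0 -0.1 0;0 0 -0.1 0;0 0 0 0;0 0 0 0;0 0 0 0"

```text
time_s: 14.68
tcp_pos: [0.619, -0.0403, 0.0775]
ee_rot: [[-0.983, 0.182, 0.0], [0.182, 0.983, -0.0], [-0.0, 0.0, -1.0]]
wrist_force: [-0.1, -0.2, -3.3]
gripper_width: 0.457
gripper_force: 29.9
```

move_arm:
  targets: "0 0 -0.1 0;0 0 -0.1 0;0 0 -0.1 0;0 0 -0.1 0;0 0 0 0;0 0 0 0;0 0 0 0"

```text
time_s: 15.27
tcp_pos: [0.6188, -0.0403, 0.0673]
ee_rot: [[-0.983, 0.182, 0.0], [0.182, 0.983, -0.0], [-0.0, -0.0, -1.0]]
wrist_force: [0.8, -0.6, -3.5]
gripper_width: 0.464
gripper_force: 29.9
```

move_arm:
  targets: "0.02 0 -0.1 0;0 0 -0.1 0;0 0 -0.1 0;0 0 -0.1 0;0 0 -0.1 0;0 0 0 0;0 0 0 0;0 0 0 0"

```text
time_s: 15.93
tcp_pos: [0.6193, -0.0403, 0.0548]
ee_rot: [[-0.983, 0.182, 0.0], [0.182, 0.983, -0.0], [-0.0, -0.0, -1.0]]
wrist_force: [-0.3, -0.7, -2.8]
gripper_width: 0.456
gripper_force: 29.9
```

move_arm:
  targets: "0 0 -0.08 0;0 0 -0.08 0;0 0 -0.06 0;0 0 0 0;0 0 0 0;0 0 0 0"

```text
time_s: 16.43
tcp_pos: [0.6194, -0.0404, 0.0503]
ee_rot: [[-0.983, 0.182, 0.001], [0.182, 0.983, -0.0], [-0.001, 0.0, -1.0]]
wrist_force: [-2.5, -0.7, 4.5]
gripper_width: 0.458
gripper_force: 29.9
```

The shoulder is resting: TCP z is 0.0503 as predicted, and the force has reversed. I'll release and retreat straight up.

move_arm:
  targets: "0 0 0 0;0 0 0 0;0 0 0 0;0 0 0 0;0 0 0 0"
  gripper: 72

```text
time_s: 16.85
tcp_pos: [0.6194, -0.0403, 0.049]
ee_rot: [[-0.983, 0.182, 0.0], [0.182, 0.983, -0.0], [-0.0, -0.0, -1.0]]
wrist_force: [-0.2, -0.8, -0.2]
gripper_width: 0.747
gripper_force: 0.0
```

move_arm:
  targets: "0 0 0.3 0;0 0 0.6 0;0 0 1 0;0 0 1 0;0 0 1 0;0 0 1 0;0 0 1 0;0 0 1 0;0 -1 0.5 0;0 -1 0 0"

```text
time_s: 17.68
tcp_pos: [0.6213, -0.0901, 0.2396]
ee_rot: [[-0.984, 0.179, 0.009], [0.179, 0.984, -0.0], [-0.009, 0.001, -1.0]]
wrist_force: [0.8, 0.4, -0.9]
gripper_width: 0.83
gripper_force: 0.0
```

move_arm:
  targets: "0 -1 0 0;0 -1 0 0;0 -1 0 0;0 -1 0 0;0 -1 0 0;0 -1 0 0;0 0 0 0;0 0 0 0;0 0 0 0"

```text
time_s: 18.43
tcp_pos: [0.6191, -0.2402, 0.2345]
ee_rot: [[-0.983, 0.182, 0.0], [0.182, 0.983, 0.0], [-0.0, 0.0, -1.0]]
wrist_force: [-0.5, 0.6, 0.2]
gripper_width: 0.824
gripper_force: 0.0
```

```bash
python3 - <<'E'
from h import *
from station import *
w=wrist('w5');t=capture('top')
a=cv2.resize(t['image'][180:310,240:350],None,fx=3,fy=3,interpolation=cv2.INTER_CUBIC)
s=capture('scene');b=cv2.resize(s['image'][190:300,290:400],None,fx=3.5,fy=3.5,interpolation=cv2.INTER_CUBIC)
a=cv2.copyMakeBorder(a,0,10,0,0,0);h=max(a.shape[0],b.shape[0])
f=lambda i:cv2.copyMakeBorder(i,0,h-i.shape[0],0,0,cv2.BORDER_CONSTANT)
cv2.imwrite('pics/fin.png',np.hstack([f(a),f(b)]))
E
```

```text
(no output)
```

View pics/fin.png

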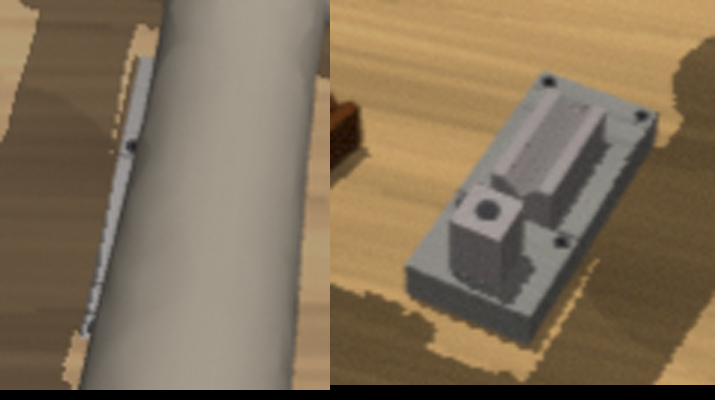

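The scene view (right half) shows the cradle seated at (550,150) and the stop upright in its socket at (485,245). The arm is clear of both.

```bash
python3 -c "
from station import *
print(finish_job())"
```

```text
the job is handed in; nothing more can be done
None
```

The cradle is seated in the keyed pocket and the end stop is plugged home in the socket, both lowered under control. The job was handed in just after 18.4 s, and no verdict came back from the judge.

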